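# Snap the relay board onto its pillars

## Task

Pick up the green relay board, lower it over the four white snap pillars of the grey control tray, and press it down evenly until all four corners have clicked through and the board stays down by itself under the barbs. Keep the board near level on the pillars, do not press so hard that the tray's soft rubber mounts bottom out, and leave the other things on the bench alone.

Things in the scene. Friction and masses are not known exactly. Their poses are not given: they have to be found in the camera images.
- board: Loose green relay board, 130 x 90 x 4 mm (x, y, z), 0.15 kg, lying flat on the bench, parts side up. Origin at the centre of its underside; x along the 130 mm side, z up. Four 9.2 mm holes at x = +-52, y = +-33 mm. Low parts, up to 10 mm above the underside, stand at x = +-30, y = +-34 mm. It fits the pillars either way round.
- heat_sink (a point): Middle of the top of the finned aluminium heat sink in the middle of the board: 50 mm along the board's x, 28 mm along its y, rising 30 mm from the board's top face, so this point is 34 mm above the underside. Grip it across its 28 mm.
- end_a (a point): Bare spot on the board's top face at its +x short end, midway between the two holes of that end (board x = +50 mm, y = 0, 4 mm above the underside): a place to press.
- end_b (a point): The same at the -x short end (board x = -50 mm, y = 0).
- tray: The fixed feet under the grey control tray, which is 150 x 112 mm (x, y). Origin on the bench under its centre; x along the 150 mm side, z up.
- seat (a point): Centre of the pattern of the four white snap pillars at the height of their 16 mm wide shoulders, 34 mm above the bench (it sinks with the pan); axes as the tray. The pillars stand at x = +-52, y = +-33 mm. A board laid on rests on the sprung barbs, underside 7 to 9 mm above the shoulders; a clicked board is held 1.0 to 1.5 mm above the shoulders, between barbs and washers.
- pillar0 (a point): Tip of the pillar at x, y = +52, +33 mm of seat: a 6.4 mm pin 16 mm high on the shoulder, its last 6 mm tapered. Two spring barbs stick out along +x and -x, up to 6.2 mm from the axis, underside 4.8 mm and top of the slope 12 mm above the shoulder. It takes 2 to 5 N to push the board past their slopes; the force falls, then rises again on the washer.
- pillar1 (a point): The same at +52, -33 mm. Round each pin an orange spring washer stands 3 mm above the shoulder (4.5 N per mm). The barbs click out over the board only when its underside is pressed about 1 mm of the shoulder: 6 to 9 N a pillar, 11 to 16 N for two together; all four at once is too much for the mounts. An end not clicked springs back to 2.5 mm or more.
- pillar2 (a point): The same for the pillar at -52, -33 mm.
- pillar3 (a point): The same for the pillar at -52, +33 mm.
- pan (a joint): How far the tray pan is pushed down on its soft rubber mounts, in m: 0 unloaded, 1 mm for each 6 N pressed on it, bottoming at 4 mm (24 N). So the pillars give way while they are pressed: the force tells, not the height. The mounts count as bottomed out beyond 3.6 mm.
- hole0 (a point): Centre of a hole at the board's underside, at x, y = +52, +33 mm in the board's frame.
- hole1 (a point): Centre of a hole at the board's underside, at x, y = +52, -33 mm in the board's frame.
- hole2 (a point): Centre of a hole at the board's underside, at x, y = -52, -33 mm in the board's frame.
- hole3 (a point): Centre of a hole at the board's underside, at x, y = -52, +33 mm in the board's frame.
- mug: Bystander: pale mug, 82 x 114 x 94 mm, origin under its centre.
- steel_cup: Bystander: dark steel cup, 66 mm wide, 38 mm high, origin under its centre.
- masking_tape: Bystander: roll of tape, 91 mm wide, 24 mm high, origin under its centre.
- wax_cake: Bystander: yellow wax cake, 68 mm wide, 21 mm high, origin under its centre.

How it is judged:
By the outcome, as a careful person would: the job done as asked, in the order asked, and still so for the second after the job is handed in, with the robot touching nothing.
It also fails if it takes over 48 s, if anything falls off the work surface, if the arm or the gripper's body presses on something with over 40 N, if the wrist force passes 120 N, or if a joint passes its speed limit or range.

## Robot

A 6-joint arm with a two-finger parallel gripper is mounted at the origin on a cart in front of the work surface, level with it; the furniture and walls round the work are solid. World frame = base frame: x ahead of the robot, y to its left, z up, the work surface at z = 0. Lengths are in m, angles in rad, forces in N, time in s.
With the tool pointing down it reaches from about 0.275 to 1 m from the base axis. Payload 8.4 kg.
Tool frame: the origin (TCP) lies midway between the tips of the shut fingers; the grasp point (between the pads) lies 19 mm behind it; z points along the fingers, y is the direction in which the jaws open and shut (so a half turn about z gives the same grasp; the last joint's range is limited). The gripper opens to 85 mm and grips with 20 to 120 N. Pads are 22 mm wide; open, the fingers measure 114 mm over their backs; the gripper's body (76 mm by 85 mm) begins 54 mm behind the grasp point. The pads swing forward as they close: fully open they stand 13 mm farther back than shut.
Start: joints at [-1.221, 0.353, 1.633, -0, 1.155, -0.002], TCP at [0.215, -0.587, 0.231] pointing down, gripper open.
Joint ranges: [-2.63, 2.63], [-0.92, 2.1], [0.06, 2.66], [-1.3, 4.44], [0, 2.69], [-3.02, 3.02]. Speed limits (rad/s): [2.22, 2.22, 2.79, 3.14, 3.14, 3.14].

## Interface

Orientations are given as a unit quaternion [w, x, y, z].
In Python, from station import sensors, optics, close_job gives the robot as it stands.
- The arm moves only by the tool apply_moves, never from a script. Its arguments are lists of equal length, an entry for each row: "linear": the shift along the world's x, y, z in m, a list of three; "twist": the turn about the world's z in degrees. In form: {"linear": [[tx, ty, tz], ...], "twist": [twist, ...]}. A call has 1 to 10 rows; each row is the pose to reach, as a shift and turn from the pose commanded when the call began; what a row does not reach only later rows make up. A row lasts 1/10 s, in which the tool goes at most 50 mm and 8.59 degrees, less where a joint would pass 70% of its speed; a pose out of reach is approached as far as the arm can. A call with a gripper value outside its range is refused whole. "jaw" is the finger opening in m, from 0 to 0.0854, set as the call begins (left out, the last holds). The fingers move at their own pace and stop on an object; the grip force is fixed at half the most. Time passes only in rows, so rows that repeat a pose let the fingers close. It gives the time, the measured TCP pose, the force and the opening at its end, in the units of the state.
- sensors.get_obs(): the state, without advancing time (a new reading comes with each control period).
- optics.camera(name): name is "scene" or "top"; returns a dict with "color" (480x640x3 uint8, red, green, blue), "depth" (480x640 float32, m along the optical axis (not along the pixel's ray), 0 where there is no reading), "fovy" (degrees; the focal length in pixels is half the picture's height over the tangent of half this angle, whatever the lens; pixels are square), "cx", "cy" (the principal point, pixels), "origin" and "attitude" of the camera in the world. Camera axes: x right, y up, looking along -z (the intrinsics and any distortion apply to the point x, -y, -z); pixel columns grow to the right and rows downward; lengths in m; the calibration is good to about 2 mm. A picture is of the moment at which its call begins.
- close_job(): hands the job in, once; it reports no verdict.
The state is a dict: "clock": time; "qpos": joint angles; "qvel": joint speeds; "tau": joint torques, N m; "tool_pos": TCP position; "ee_rot": TCP orientation; "force": force on the tool from outside, world axes, zero at the start; "torque": the same for the moment, N m; "opening": finger opening in m.
Only numpy, scipy, OpenCV 4.12 (cv2) and the standard library are available. Lean on these libraries where they do the work, as an engineer would, in place of code of your own. Each camera call takes 0.05 s, during which the arm holds its last target. There are 200 camera calls.

## Working session

There is one attempt and no reset: what is moved stays moved. The work goes in short steps, Python scripts to look and compute and a tool call to move; the robot and the scene stay as the last step left them, time stands still between calls to the robot, and variables do not carry over. Pictures are saved under pics/ and viewed, about 8 in all and at most 12, crops included, and the job is handed in when it is done.

Besides the shell and the picture viewer there is one more tool, called after "Request:" by a JSON object that holds its "api" and its "payload". apply_moves: Moves the arm, as the interface text tells. Its arguments: {"type":"object","properties":{"linear":{"type":"array"},"twist":{"type":"array"},"jaw":{"type":"number"}},"required":["linear","twist"]}

```bash
mkdir -p pics; ls; python3 - <<'E'
from station import sensors, optics
import cv2,numpy as np
print(sensors.get_obs())
for n in("scene","top"):
    c=optics.camera(n); print(n,{k:v for k,v in c.items() if k not in("color","depth")})
    cv2.imwrite(f"pics/{n}0.png",c["color"][...,::-1]); np.savez(f"{n}0.npz",**c)
E
```

```text
pics
{'clock': 0.0, 'qpos': array([-1.22139802e+00,  3.53642382e-01,  1.63408196e+00, -7.45793187e-06,
        1.15521251e+00, -2.40058496e-03]), 'qvel': array([ 0.00052289, -0.00043391, -0.00104743,  0.00208328, -0.00047387,
        0.00070577]), 'tau': array([ 9.15838500e-04, -6.05254483e+01, -3.42065191e+01,  8.55662438e-05,
        9.43064078e-03, -3.13211115e-05]), 'tool_pos': array([ 0.21521068, -0.58630053,  0.23058761]), 'ee_rot': array([-6.61419765e-04,  9.84569054e-01,  1.74995219e-01, -1.19383592e-04]), 'force': array([-0.22918411, -0.77947102,  0.44267084]), 'torque': array([-0.01547909,  0.03790643,  0.02475541]), 'opening': 0.08543636057187484}
scene {'fovy': 56.83331414065935, 'cx': 303.76688285485466, 'cy': 242.18323205867648, 'origin': array([-0.019292  ,  0.70286038,  0.79172727]), 'attitude': array([-0.29146424, -0.14786848,  0.40226849,  0.85519797])}
top {'fovy': 46.025800337512734, 'cx': 322.4876295412492, 'cy': 234.96328518133052, 'origin': array([0.3722006 , 0.04466824, 1.36057206]), 'attitude': array([-0.69586466, -0.03399387,  0.04273534,  0.71609391])}
```

View pics/top0.png

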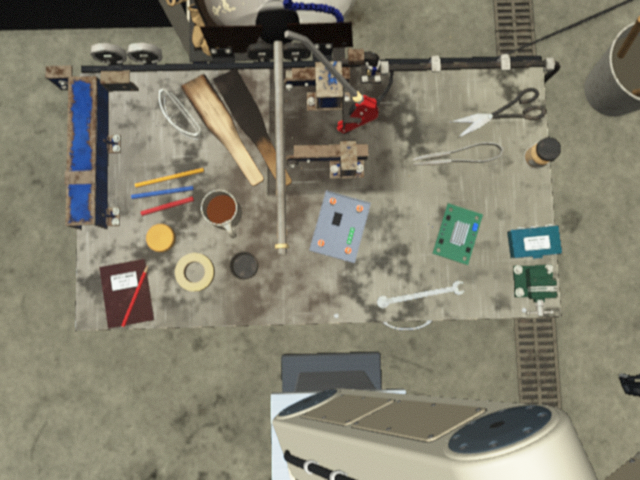

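View pics/scene0.png

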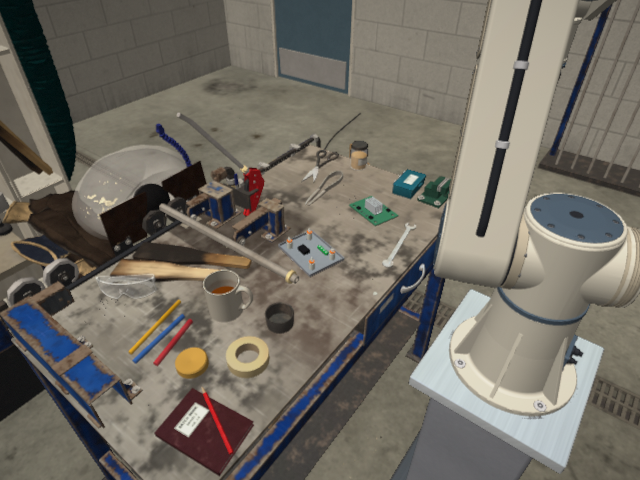

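The top view shows the board near pixel (457,234), with its heat sink at (460,233). The tray is near (340,227), with orange washers at about (334,201), (362,209), (320,243) and (347,251). A pipe at column 280 ends at row 248. The scene view agrees, with the board at (373,208) and the tray at (312,255).

```bash
cat > h.py <<'E'
import numpy as np,cv2
from scipy.spatial.transform import Rotation as R
def cam(c):
    q=np.asarray(c["attitude"]); return R.from_quat(q[[1,2,3,0]]).as_matrix(),np.asarray(c["origin"]),240/np.tan(np.radians(float(c["fovy"])/2))
def rays(c,uv):
    M,o,f=cam(c); uv=np.atleast_2d(uv).astype(float)
    d=np.c_[(uv[:,0]-c["cx"])/f,-(uv[:,1]-c["cy"])/f,-np.ones(len(uv))]; return o,d@M.T
def onplane(c,uv,z):
    o,d=rays(c,uv); return o+d*((z-o[2])/d[:,2])[:,None]
def cloud(c):
    v,u=np.mgrid[:480,:640]; o,d=rays(c,np.c_[u.ravel(),v.ravel()])
    return (o+d*c["depth"].reshape(-1,1)).reshape(480,640,3)
def project(c,p):
    M,o,f=cam(c); q=(np.atleast_2d(p)-o)@M; return np.c_[c["cx"]+f*q[:,0]/-q[:,2],c["cy"]+f*q[:,1]/q[:,2]]
def blobs(m,amin=4):
    n,l,s,ce=cv2.connectedComponentsWithStats(m.astype(np.uint8)); return [(s[i,4],ce[i],l==i) for i in range(1,n) if s[i,4]>=amin]
def rect(P):
    (cx,cy),(w,h),a=cv2.minAreaRect(P.astype(np.float32)*1000)
    if w<h: w,h,a=h,w,a+90
    return np.round([cx,cy,w,h,(a+90)%180-90],1)
E
python3 - <<'E'
from h import *
for n,box in(("top",(290,180,500,275)),("scene",(270,185,410,285))):
    c=dict(np.load(n+"0.npz")); W=cloud(c); hsv=cv2.cvtColor(c["color"],cv2.COLOR_RGB2HSV)
    roi=np.zeros((480,640),bool); roi[box[1]:box[3],box[0]:box[2]]=1
    H,S,V=[hsv[...,i].astype(int) for i in range(3)]
    print(n)
    for a,ce,m in blobs(roi&(H>=3)&(H<=17)&(S>90)&(V>120)): print("orange",a,ce.round(1),onplane(c,ce,.036)[0].round(4),"depthpt",W[m].mean(0).round(4))
    for a,ce,m in blobs(roi&(H>50)&(H<90)&(S>80),100):
        h=cv2.convexHull(np.argwhere(m)[:,::-1]).reshape(-1,2); print("green",a,ce.round(1),rect(onplane(c,h,.004)[:,:2]),"z",np.median(W[m][:,2]).round(4))
    b=(W[...,2]>.024)&(W[...,2]<.045)&roi
    for a,ce,m in blobs(b,20): print("high",a,ce.round(1),rect(W[m][:,:2]),"z",np.percentile(W[m][:,2],[5,50,95]).round(4))
    if n=="top":
        for r in range(60,255,30): print("pipe",r,W[r,280].round(3))
        print("bench z",W[200,400].round(4),W[270,350].round(4), W[180,330])
E
```

```text
top
orange 4 [290.2 181. ] [0.6477 0.0991 0.036 ] depthpt [0.5823 0.0867 0.3503]
orange 27 [332.4 200.8] [5.973e-01 2.000e-04 3.600e-02] depthpt [5.969e-01 3.000e-04 3.800e-02]
orange 26 [359.3 208.4] [ 0.5773 -0.063   0.036 ] depthpt [ 0.5771 -0.0629  0.0372]
orange 26 [320.5 242.8] [0.4979 0.0315 0.036 ] depthpt [0.4977 0.0315 0.0382]
orange 29 [347.6 250.1] [ 0.4788 -0.0319  0.036 ] depthpt [ 0.4712 -0.0262  0.1299]
green 1358 [456.4 233.8] [ 514.4 -300.8  127.3   88.5  -19.7] z 0.0049
high 33 [332.3 200.7] [598.7   0.   15.6  11.9  -2. ] z [0.0287 0.0378 0.0412]
high 35 [359.  208.1] [578.2 -62.6  14.4  14.  -88. ] z [0.0286 0.0364 0.0423]
high 82 [336.6 217.8] [557.2  -8.6  29.1  19.6 -18.4] z [0.0245 0.0265 0.0311]
high 191 [460.1 231.6] [ 515.2 -300.9   51.4   29.2  -19.6] z [0.0255 0.0323 0.0392]
high 31 [320.7 242.3] [499.1  30.9  14.9  13.5 -47.3] z [0.0332 0.0372 0.0436]
high 30 [347.6 249.8] [479.  -32.6  14.2  13.4  85.1] z [0.0315 0.0375 0.043 ]
pipe 60 [0.937 0.116 0.063]
pipe 90 [0.86  0.117 0.07 ]
pipe 120 [0.787 0.119 0.068]
pipe 150 [0.715 0.12  0.068]
pipe 180 [0.
[... 457 characters left out ...]
311.1 261.5] [0.4998 0.0341 0.036 ] depthpt [0.5    0.0339 0.0358]
green 448 [373.2 212.8] [ 514.6 -297.1  129.4   90.1  -19.1] z 0.0028
high 82 [402.6 187.2] [ 489.5 -422.    50.9   25.8   27.8] z [0.0248 0.0323 0.0367]
high 126 [373.6 203. ] [ 516.3 -296.9   54.3   32.4  -20.1] z [0.0253 0.0307 0.0345]
high 88 [277.4 226. ] [666.5 -30.2  42.1  22.5  56.8] z [0.0255 0.0345 0.0444]
high 37 [308.6 233.4] [578.7 -57.2  14.6  14.  -53.4] z [0.0258 0.0343 0.0418]
high 32 [288.9 242. ] [598.9   5.8  14.8  10.3  22.5] z [0.0266 0.0335 0.0413]
high 40 [331.5 252.8] [479.9 -27.   15.7  12.6  -1.1] z [0.026  0.0342 0.0431]
high 40 [311.3 263. ] [498.   34.7  12.9  12.8  37.1] z [0.025  0.0343 0.0412]
```

Request:
{"api": "apply_moves", "payload": {"linear": [[0.05,0.04,0],[0.09,0.08,0],[0.13,0.12,0],[0.16,0.15,0],[0.19,0.18,-0.02],[0.22,0.21,-0.04],[0.25,0.24,-0.06],[0.28,0.27,-0.08],[0.3,0.287,-0.1],[0.3,0.287,-0.12]], "twist": [-4,-8,-12,-16,-20,-24,-28,-32,-36,-39.8], "jaw": 0.0854}}

```text
clock: 1.1
tool_pos: [0.5179, -0.2969, 0.11]
ee_rot: [-0.0, 0.985, -0.17, 0.0]
force: [-0.5, -0.3, -0.7]
opening: 0.0854
```

Request:
{"api": "apply_moves", "payload": {"linear": [[0,0,-0.03],[0,0,-0.06],[0,0,-0.085],[0,0,-0.1],[0,0,-0.102],[0,0,-0.102]], "twist": [0,0,0,0,0,0]}}

```text
clock: 1.7
tool_pos: [0.5154, -0.2998, 0.0094]
ee_rot: [-0.0, 0.985, -0.171, -0.0]
force: [0.6, 0.2, 0.8]
opening: 0.0853
```

```bash
python3 - <<'E'
from station import sensors, optics
import cv2
c=optics.camera("scene"); im=c["color"][150:270,310:450,::-1]
cv2.imwrite("pics/g1.png",cv2.resize(im,None,fx=5,fy=5,interpolation=cv2.INTER_CUBIC))
o=sensors.get_obs(); print(o["tool_pos"],o["force"])
E
```

```text
[ 0.51591771 -0.30008794  0.01008913] [0.44000167 0.07408937 1.29368285]
```

View pics/g1.png

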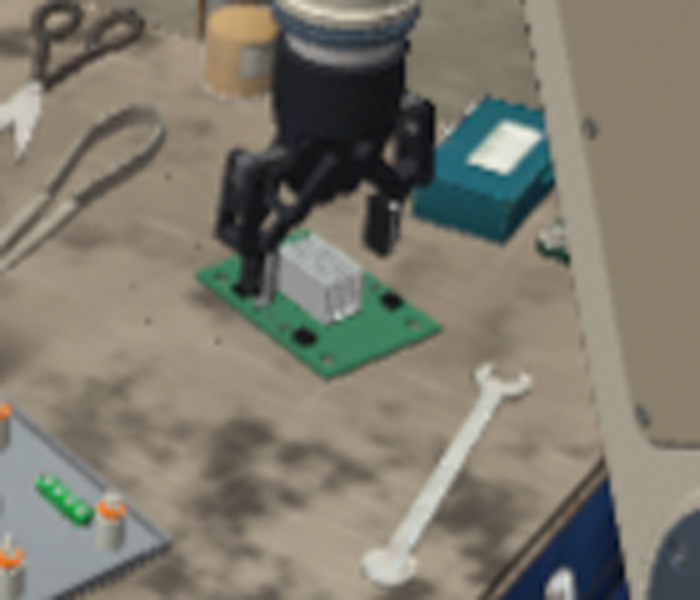

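The crop shows the open fingers at crop (255,285) and (380,245), straddling the heat sink centred at (318,275). I'll close the jaws.

Request:
{"api": "apply_moves", "payload": {"linear": [[0,0,0],[0,0,0],[0,0,0],[0,0,0],[0,0,0],[0,0,0],[0,0,0],[0,0,0],[0,0,0],[0,0,0]], "twist": [0,0,0,0,0,0,0,0,0,0], "jaw": 0}}

```text
clock: 2.75
tool_pos: [0.5158, -0.2999, 0.0099]
ee_rot: [0.0, 0.985, -0.171, 0.0]
force: [-1.4, 0.5, 5.4]
opening: 0.0269
```

Request:
{"api": "apply_moves", "payload": {"linear": [[0,0,0.02],[0,0,0.05],[0,0.01,0.08],[0.002,0.045,0.1],[0.005,0.09,0.1],[0.01,0.135,0.1],[0.015,0.18,0.1],[0.02,0.225,0.1],[0.022,0.26,0.1],[0.0235,0.285,0.1]], "twist": [0,0,0,0,0,0,1,2,2,2]}}

```text
clock: 3.75
tool_pos: [0.5386, -0.0124, 0.1093]
ee_rot: [-0.0, 0.988, -0.153, -0.0]
force: [-0.6, 0.4, -1.1]
opening: 0.0271
```

Request:
{"api": "apply_moves", "payload": {"linear": [[0,0,-0.015],[0,0,-0.03],[0,0,-0.03],[0,0,-0.03]], "twist": [0,0,0,0]}}

```text
clock: 4.15
tool_pos: [0.5386, -0.0147, 0.0793]
ee_rot: [0.0, 0.988, -0.153, -0.0]
force: [0.2, -0.7, -0.9]
opening: 0.0269
```

```bash
python3 - <<'E'
from h import *
from station import sensors, optics
o=sensors.get_obs(); print(o["tool_pos"],o["force"],o["opening"])
for n in("top","scene"):
    c=optics.camera(n); np.savez(n+"1.npz",**c); p=project(c,[.539,-.014,.08])[0].astype(int); print(n,p)
    im=c["color"][p[1]-60:p[1]+60,p[0]-75:p[0]+75,::-1]
    cv2.imwrite(f"pics/h_{n}.png",cv2.resize(im,None,fx=5,fy=5,interpolation=cv2.INTER_CUBIC))
a,b=cv2.imread("pics/h_top.png"),cv2.imread("pics/h_scene.png")
cv2.imwrite("pics/h.png",cv2.resize(np.vstack([a,b]),(375,600)))
E
```

```text
[ 0.5386048 -0.0147441  0.0792918] [ 0.20948395 -0.69163134 -0.85045926] 0.02690751202654868
top [339 222]
scene [310 232]
```

View pics/h_top.png

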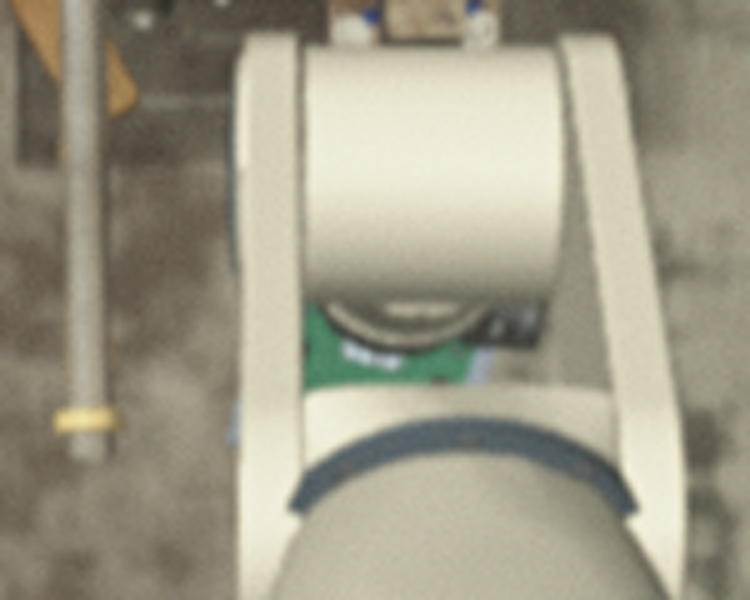

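View pics/h_scene.png

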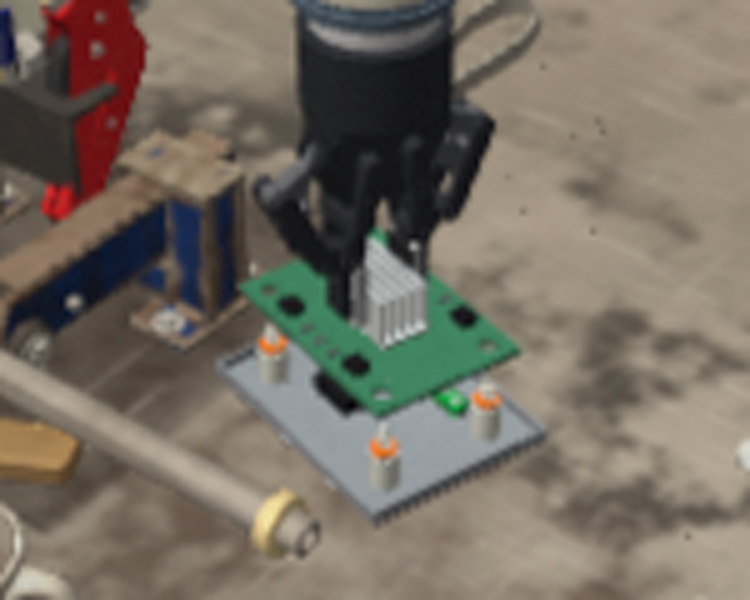

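The top view is mostly blocked by the wrist. The scene crop shows the board level over the tray, with board holes at crop (380,393), (487,345) and (268,290), and washers at (383,447), (487,400) and (272,345). I'll measure hole-to-pillar offsets in this one camera.

```bash
cat > fit.py <<'E'
from h import *
PAT=np.array([[52,33],[52,-33],[-52,-33],[-52,33]])/1e3
def fit(P,a0=-17.5,c0=None):
    "rigid fit of pattern to measured xy points, each matched to nearest predicted"
    P=np.asarray(P)[:,:2]; a=np.radians(a0); c=np.array(c0)
    for _ in range(5):
        Rm=np.array([[np.cos(a),-np.sin(a)],[np.sin(a),np.cos(a)]]); Q=PAT@Rm.T+c
        i=[np.argmin(np.linalg.norm(Q-p,axis=1)) for p in P]; A=PAT[i]
        Ac,Pc=A-A.mean(0),P-P.mean(0); a=np.arctan2((Ac[:,0]*Pc[:,1]-Ac[:,1]*Pc[:,0]).sum(),(Ac*Pc).sum())
        Rm=np.array([[np.cos(a),-np.sin(a)],[np.sin(a),np.cos(a)]]); c=P.mean(0)-A.mean(0)@Rm.T
    return c.round(4),np.degrees(a).round(2),((P-A@Rm.T-c)*1000).round(1).tolist()
def holes(c,ctr,a0,z):
    a=np.radians(a0); Rm=np.array([[np.cos(a),-np.sin(a)],[np.sin(a),np.cos(a)]])
    g=cv2.GaussianBlur(c["color"],(3,3),0).astype(float); out=[]
    greenness=g[...,1]-g[...,0]
    for q in PAT@Rm.T+ctr:
        u,v=project(c,[*q,z])[0]; x0,y0=int(u)-5,int(v)-5
        w=greenness[y0:y0+11,x0:x0+11]; ref=np.median(w); d=np.clip(ref*.8-w,0,None)
        m=d>.35*d.max(); _,l=cv2.connectedComponents(m.astype(np.uint8)); yy,xx=np.mgrid[:11,:11]
        lab=[l[j,i] for j,i in np.argwhere((np.hypot(yy-5,xx-5)<3.5)&(l>0))]
        if not lab: out.append(None); continue
        k=np.bincount(lab).argmax(); W=d*(l==k)
        uv=np.array([x0+(W*xx).sum()/W.sum(),y0+(W*yy).sum()/W.sum()]); out.append((uv,(l==k).sum(),d.max()))
    return out
E
python3 - <<'E'
from fit import *
for n,f,ctr,a,z in(("scene","scene0",(.5146,-.297),-19.6,.004),("top","top0",(.5146,-.3007),-19.6,.004),("scene","scene1",(.5396,-.0129),-17.5,.0734)):
    c=dict(np.load(f+".npz")); hs=holes(c,ctr,a,z); P=[onplane(c,h[0],z)[0] for h in hs if h]
    for h in hs: print(f,h and (h[0].round(1),h[1],h[2]))
    print(fit(P,a,ctr))
for f in("scene0","scene1"):
    c=dict(np.load(f+".npz")); hsv=cv2.cvtColor(c["color"],cv2.COLOR_RGB2HSV); H,S,V=[hsv[...,i].astype(int) for i in range(3)]
    roi=np.zeros((480,640),bool); roi[220:275,280:345]=1
    P=[];T=[]
    for ar,ce,m in blobs(roi&(H>=3)&(H<=17)&(S>90)&(V>120)):
        P.append(onplane(c,ce,.0365)[0]); 
        u,v=np.round(ce).astype(int); col=c["color"][v-12:v+4,u-3:u+4].astype(int)
        print(ce.round(1)); 
        print(col.min(2))
    print(f,"tray",fit(P,-17.5,(.5396,-.0129)))
E
```

```text
scene0 (array([350.2, 204.3]), np.int64(46), np.float64(32.2))
scene0 None
scene0 None
scene0 None
(array([ 0.5348, -0.3136]), np.float64(0.0), [[0.0, 0.0]])
top0 (array([450.5, 209.1]), np.int64(6), np.float64(41.400000000000006))
top0 (array([476.2, 217.5]), np.int64(10), np.float64(43.400000000000006))
top0 (array([464.1, 258. ]), np.int64(9), np.float64(41.400000000000006))
top0 (array([438.1, 249.6]), np.int64(9), np.float64(43.400000000000006))
(array([ 0.5143, -0.3006]), np.float64(-19.82), [[0.0, -0.3], [-0.0, 0.3], [0.2, 0.2], [-0.2, -0.2]])
scene1 (array([285.7, 224.9]), np.int64(23), np.float64(40.8))
scene1 None
scene1 None
scene1 (array([311., 250.]), np.int64(1), np.float64(40.2))
(array([ 0.5483, -0.0192]), np.float64(-19.68), [[9.9, -3.6], [-9.9, 3.6]])
[308.9 231.9]
[[ 82  82  84  87  86  89  91]
 [ 80  79  81  82  84  86  89]
 [ 78  79  80  82  83  86  88]
 [ 74  75  78  79  83  87  92]
 [ 68  70  73  79  86  93  99]
 [ 67  69  72  82  92 101 110]
 [ 72  74  83  92 102 112 119]
 [ 79  87 101 115 117 121 124]
 [ 86  96 133 141 127 125 125]
 [ 97 111 161 148 130 127 1
[... 2772 characters left out ...]
141  92  75  76 104 144]
 [154 172 149 130 125 109 142]
 [160 156 145 128 109 100 143]]
[311.1 261.5]
[[ 65  59  86 104  93  70  63]
 [ 62  72 122 136 121  81  65]
 [ 59  63  64  64  64  61  59]
 [ 61  63  64  61  59  46  60]
 [109  85  62  46  61  88 113]
 [155 131  90  89 110 146 156]
 [155 155 139 162 158 153 154]
 [154 155 158 184 163 150 154]
 [154 156 166 174 148 148 153]
 [154 151 155 169 151 141 157]
 [157 104 111 143 158 104 130]
 [153  78  65 115 136  97 111]
 [166 110  30  25  41  66 142]
 [153 140 111  74  94 116 127]
 [153 155 163 131 148 117 109]
 [153 156 152 137 118 101 109]]
scene1 tray (array([ 0.5392, -0.0125]), np.float64(-17.59), [[-0.1, -0.1], [0.2, 0.2], [-0.1, -0.1]])
```

```bash
cat >> fit.py <<'E'
def holes2(c,ctr,a0,z,r=4):
    a=np.radians(a0); Rm=np.array([[np.cos(a),-np.sin(a)],[np.sin(a),np.cos(a)]]); out=[]
    g=c["color"].astype(float); g=g[...,0]-.5*g[...,1]
    for q in PAT@Rm.T+ctr:
        uv=project(c,[*q,z])[0]
        for _ in range(4):
            u,v=np.round(uv).astype(int); w=g[v-r:v+r+1,u-r:u+r+1]; yy,xx=np.mgrid[-r:r+1,-r:r+1]
            d=np.clip(w-np.median(w)-.35*(w.max()-np.median(w)),0,None)*(np.hypot(xx,yy)<=r)
            uv=np.array([u+(d*xx).sum()/d.sum(),v+(d*yy).sum()/d.sum()])
        out.append((uv,np.ptp(w)))
    return out
E
python3 - <<'E'
from fit import *
for f,ctr,a,z in(("scene0",(.5146,-.297),-19.6,.002),("top0",(.5146,-.3007),-19.6,.002),("scene1",(.5392,-.0124),-17.5,.0714)):
    c=dict(np.load(f+".npz")); hs=holes2(c,ctr,a,z); P=[onplane(c,h[0],z)[0] for h in hs]
    for h in hs: print(f,h[0].round(1),h[1])
    print(fit(P,a,ctr)); 
    if f=="scene1": print(fit([P[0],P[2],P[3]],a,ctr))
E
```

```text
scene0 [346.8 212.4] 90.5
scene0 [376.6 199.6] 24.0
scene0 [392.2 224.2] 86.0
scene0 [371.5 230.8] 25.0
(array([ 0.5014, -0.2681]), np.float64(-26.52), [[10.1, 21.3], [2.7, -34.0], [-7.7, 4.2], [-5.1, 8.4]])
top0 [450.3 209.3] 60.5
top0 [476.2 217.6] 76.0
top0 [464.1 258.1] 77.0
top0 [438.1 249.6] 76.5
(array([ 0.5143, -0.301 ]), np.float64(-19.74), [[-0.1, -0.1], [0.1, 0.1], [0.0, 0.1], [0.0, -0.1]])
scene1 [285.7 225. ] 84.0
scene1 [310.9 223.8] 79.0
scene1 [332.4 241. ] 82.0
scene1 [311.1 251.4] 77.5
(array([ 0.5417, -0.0155]), np.float64(-22.45), [[17.6, -6.1], [-8.5, 10.1], [-1.3, -4.2], [-7.8, 0.2]])
(array([ 0.5447, -0.0187]), np.float64(-21.99), [[14.7, -3.3], [-4.4, -0.5], [-10.3, 3.7]])
```

```bash
cat >> fit.py <<'E'
def spot(c,uv,r=3):
    g=c["color"].astype(float); g=g[...,0]-.5*g[...,1]; yy,xx=np.mgrid[-r:r+1,-r:r+1]
    u,v=np.round(uv).astype(int); w=g[v-r:v+r+1,u-r:u+r+1]; d=np.clip(w-np.median(w)-.35*(w.max()-np.median(w)),0,None)
    return np.array([u+(d*xx).sum()/d.sum(),v+(d*yy).sum()/d.sum()]),w.round().astype(int)
E
python3 - <<'E'
from fit import *
c=dict(np.load("scene1.npz")); z=.0714; P=[]
for s in((288.6,230),(311,250.5),(332.4,241)):
    uv,w=spot(c,s); P.append(onplane(c,uv,z)[0]); print(uv.round(2)); print(w)
P=np.array(P); print(P.round(4),np.linalg.norm(P[0]-P[1]),np.linalg.norm(P[1]-P[2]))
print(fit(P,-17.5,(.5392,-.0124)))
c0=dict(np.load("scene0.npz"));P=[]
for q in PAT:
    a=np.radians(-19.7); R2=np.array([[np.cos(a),-np.sin(a)],[np.sin(a),np.cos(a)]]); uv=project(c0,[*(R2@q+(.515,-.297)),.002])[0]; s,w=spot(c0,uv); P.append(onplane(c0,s,.002)[0]); print(uv.round(1),s.round(1))
print(fit(P,-19.7,(.515,-.297)))
E
```

```text
[287.29 229.05]
[[44 13  0 -1 -1 -1 -2]
 [ 0 -1  0 -1 -2 -2 -2]
 [-1  6 17 18  4 -1 -1]
 [-2 16 34 32 10  0  0]
 [-2  6  9  8  3  6  8]
 [ 3 -1 -2 -2  3 11 14]
 [22  3 -2 -1  0  6 12]]
[310.98 250.65]
[[ 0 -2 -2  0  4  0 -1]
 [-2 -2 -1 -1 10  2 -2]
 [-2  0  0  4  2 -2 -1]
 [-1  5 34 44 32  7 -2]
 [-3  9 49 59 48 15  0]
 [-1 -2 -2 -2 -2 -2 -2]
 [10  2 -1 -1 -2 -2 12]]
[333.13 241.15]
[[-2 -2 -2 -2 -2 10 36]
 [-2 -2  0  0 -2 -2 -2]
 [-2  4 14 25 22  4 -1]
 [ 0  8 26 48 40 12 -2]
 [ 0 -2 10 26 20  3 -2]
 [-2 -2 -2 -2 -2 -2 -2]
 [ 0 -1 -1 -2 11 19 40]]
[[ 6.050e-01  4.000e-04  7.140e-02]
 [ 5.005e-01  3.310e-02  7.140e-02]
 [ 4.779e-01 -3.100e-02  7.140e-02]] 0.10953237196141714 0.06797371446817052
(array([ 0.5408, -0.015 ]), np.float64(-18.24), [[4.5, 0.4], [-1.3, 0.5], [-3.2, -0.9]])
[353.9 205.7] [351.6 207.8]
[370.5 199.2] [372.5 199.4]
[392.2 215.1] [394.3 215.8]
[375.2 222.3] [374.2 224.6]
(array([ 0.5109, -0.2915]), np.float64(-19.11), [[3.7, 7.8], [-2.1, -8.4], [-2.6, -5.6], [1.0, 6.2]])
```

```bash
python3 - <<'E'
from fit import *
c=dict(np.load("scene1.npz"))
P=onplane(c,[(288.39,229.88),(311.04,250.57),(332.18,240.96)],.0714)
print(P.round(4),np.linalg.norm(P[0]-P[1]),np.linalg.norm(P[1]-P[2]),fit(P,-17.5,(.5392,-.0124)))
# board outline top-face corners from green mask edges
hsv=cv2.cvtColor(c["color"],cv2.COLOR_RGB2HSV); H,S,V=[hsv[...,i].astype(int) for i in range(3)]
roi=np.zeros((480,640),bool); roi[215:258,275:345]=1
b=max(blobs(roi&(H>50)&(H<90)&(S>80),50),key=lambda x:x[0]); h=cv2.convexHull(np.argwhere(b[2])[:,::-1]).reshape(-1,2)
print(rect(onplane(c,h,.0724)[:,:2]))
# pin tips (z~.046 mid of visible bright upper pin) 
g=c["color"].min(2).astype(float)
for u,v in((289,240.6),(331.5,251.8),(311.1,261.5)):
    print(onplane(c,(u,v),.0365)[0].round(4), project(c,[*onplane(c,(u,v),.0365)[0][:2],.05]).round(1))
E
```

```text
[[ 0.6004  0.0014  0.0714]
 [ 0.5006  0.0328  0.0714]
 [ 0.4803 -0.0301  0.0714]] 0.10462190092225311 0.06612080961691842 (array([ 0.5403, -0.0144]), np.float64(-17.61), [[0.6, 0.1], [-0.1, -0.0], [-0.4, -0.1]])
[529.5 -10.8 151.2  92.  -18.9]
[0.5987 0.003  0.0365] [[288.8 236.7]]
[ 0.4799 -0.0279  0.0365] [[331.6 247.8]]
[0.4994 0.0345 0.0365] [[311.1 257.5]]
```

Hole distances come out at 104.6 and 66.1 mm against 104 and 66 expected. The board centre is about (+0.8, −1.6) mm off the pillar pattern. I'll correct that, lower to just above the tips and look once.

Request:
{"api": "apply_moves", "payload": {"linear": [[-0.0008,0.0015,0],[-0.0008,0.0015,-0.008],[-0.0008,0.0015,-0.016],[-0.0008,0.0015,-0.017],[-0.0008,0.0015,-0.017]], "twist": [0.2,0.2,0.2,0.2,0.2]}}

```text
clock: 4.75
tool_pos: [0.5376, -0.0132, 0.0617]
ee_rot: [0.0, 0.988, -0.152, -0.001]
force: [0.2, 0.8, -0.4]
opening: 0.0271
```

```bash
cat > snap.py <<'E'
import sys
from h import *
from station import sensors, optics
o=sensors.get_obs(); print(o["tool_pos"].round(4),o["force"].round(1),o["torque"].round(2),o["opening"])
c=optics.camera("scene"); np.savez(sys.argv[1]+".npz",**c)
im=c["color"][215:275,275:350,::-1]; cv2.imwrite(f"pics/{sys.argv[1]}.png",cv2.resize(im,None,fx=10,fy=10,interpolation=cv2.INTER_CUBIC))
E
python3 snap.py s2
```

```text
[ 0.5376 -0.0132  0.0617] [ 0.2  0.8 -0.4] [0.01 0.02 0.05] 0.027050297975928297
```

View pics/s2.png

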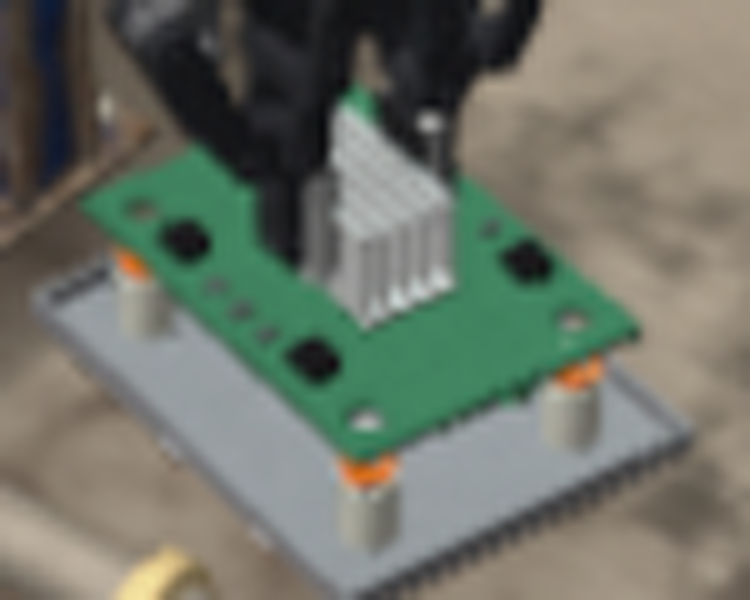

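The crop shows white pin tips inside the near hole (365,418) and the right hole (573,320), so the holes look lined up. I'll lower in small steps and watch the force.

Request:
{"api": "apply_moves", "payload": {"linear": [[0,0,-0.002],[0,0,-0.004],[0,0,-0.006],[0,0,-0.006]], "twist": [0,0,0,0]}}

```text
clock: 5.2
tool_pos: [0.5382, -0.0133, 0.0561]
ee_rot: [0.0, 0.988, -0.152, 0.0]
force: [0.9, 0.2, -1.1]
opening: 0.0268
```

```bash
python3 snap.py s3
```

```text
[ 0.5382 -0.0133  0.0561] [ 0.9  0.2 -1.1] [-0.13 -0.06  0.05] 0.02681158239563262
```

View pics/s3.png

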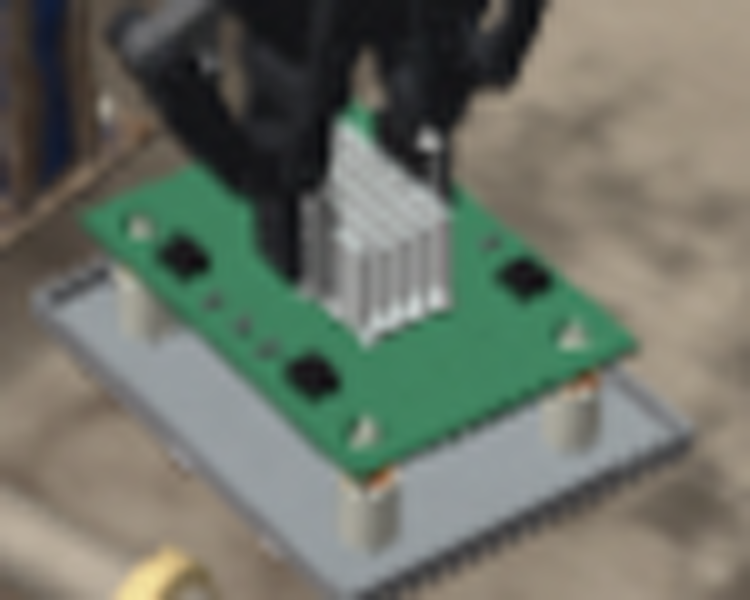

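The pins now stand in the holes at crop (140,225), (573,330) and (365,430), with almost no side force. Continuing onto the barbs.

Request:
{"api": "apply_moves", "payload": {"linear": [[0,0,-0.001],[0,0,-0.002],[0,0,-0.003],[0,0,-0.003],[0,0,-0.003]], "twist": [0,0,0,0,0]}}

```text
clock: 5.75
tool_pos: [0.5387, -0.0135, 0.0538]
ee_rot: [0.0, 0.988, -0.152, 0.001]
force: [0.0, -1.9, 5.3]
opening: 0.0271
```

Request:
{"api": "apply_moves", "payload": {"linear": [[0,0,-0.0005],[0,0,-0.001],[0,0,-0.0015],[0,0,-0.0015]], "twist": [0,0,0,0]}}

```text
clock: 6.15
tool_pos: [0.5393, -0.0138, 0.0522]
ee_rot: [0.0, 0.988, -0.151, 0.001]
force: [2.1, -5.5, 3.8]
opening: 0.0267
```

Request:
{"api": "apply_moves", "payload": {"linear": [[0.0003,-0.0005,0],[0.0005,-0.001,0],[0.0005,-0.001,0],[0.0005,-0.001,0]], "twist": [0,0,0,0]}}

```text
clock: 6.55
tool_pos: [0.5391, -0.0142, 0.0519]
ee_rot: [-0.0, 0.988, -0.152, 0.001]
force: [2.4, -3.0, 2.3]
opening: 0.0272
```

```bash
python3 - <<'E'
from station import sensors
o=sensors.get_obs(); print(o["tool_pos"],o["force"],o["torque"],o["ee_rot"])
E
```

```text
[ 0.53909894 -0.01421622  0.05191108] [ 2.37961838 -3.0213035   2.2814607 ] [-0.40714926 -0.53921084  0.07027785] [-7.85179626e-05  9.88434225e-01 -1.51649279e-01  5.21787761e-04]
```

Request:
{"api": "apply_moves", "payload": {"linear": [[0.0005,-0.0008,0],[0.0007,-0.001,0],[0.0007,-0.001,0]], "twist": [0,0,0]}}

```text
clock: 6.85
tool_pos: [0.5391, -0.0151, 0.0517]
ee_rot: [-0.0, 0.988, -0.152, -0.0]
force: [3.4, -0.2, 0.2]
opening: 0.0268
```

Request:
{"api": "apply_moves", "payload": {"linear": [[0,0,-0.0005],[0,0,-0.001],[0,0,-0.0015],[0,0,-0.0015]], "twist": [0,0,0,0]}}

```text
clock: 7.25
tool_pos: [0.5392, -0.0152, 0.0503]
ee_rot: [0.0, 0.988, -0.152, -0.0]
force: [1.0, -0.9, 4.4]
opening: 0.0269
```

Request:
{"api": "apply_moves", "payload": {"linear": [[0,0,-0.0005],[0,0,-0.001],[0,0,-0.0015],[0,0,-0.0015]], "twist": [0,0,0,0]}}

```text
clock: 7.65
tool_pos: [0.5394, -0.0152, 0.0491]
ee_rot: [-0.0, 0.988, -0.152, 0.0]
force: [0.8, -0.2, 7.9]
opening: 0.0271
```

Request:
{"api": "apply_moves", "payload": {"linear": [[0,0,-0.0005],[0,0,-0.001],[0,0,-0.001]], "twist": [0,0,0]}}

```text
clock: 7.95
tool_pos: [0.5394, -0.0152, 0.0482]
ee_rot: [-0.0, 0.988, -0.152, 0.0]
force: [0.8, 0.2, 9.9]
opening: 0.027
```

Request:
{"api": "apply_moves", "payload": {"linear": [[0,0,-0.0005],[0,0,-0.001],[0,0,-0.001]], "twist": [0,0,0]}}

```text
clock: 8.25
tool_pos: [0.5394, -0.0152, 0.0474]
ee_rot: [-0.0, 0.988, -0.152, 0.0]
force: [-0.4, -0.5, 11.1]
opening: 0.0267
```

Request:
{"api": "apply_moves", "payload": {"linear": [[0,0,-0.0005],[0,0,-0.001],[0,0,-0.001]], "twist": [0,0,0]}}

```text
clock: 8.55
tool_pos: [0.5393, -0.0152, 0.0462]
ee_rot: [0.0, 0.988, -0.152, 0.0]
force: [2.2, -0.6, 2.8]
opening: 0.0269
```

The force peaked at about 11 N and dropped to 2.8 N, so the board is past the slopes and resting level on the washers. I'll release, rise and close the jaws for pressing.

Request:
{"api": "apply_moves", "payload": {"linear": [[0,0,0],[0,0,0],[0,0,0],[0,0,0],[0,0,0],[0,0,0],[0,0,0],[0,0,0],[0,0,0.02],[0,0,0.05]], "twist": [0,0,0,0,0,0,0,0,0,0], "jaw": 0.0854}}

```text
clock: 9.55
tool_pos: [0.5378, -0.0152, 0.0949]
ee_rot: [0.0, 0.988, -0.152, -0.002]
force: [0.2, -0.1, 0.4]
opening: 0.0855
```

```bash
python3 snap.py s4
```

```text
[ 0.5378 -0.0152  0.0949] [ 0.2 -0.1  0.4] [ 0.    0.01 -0.02] 0.08546537008880552
```

View pics/s4.png

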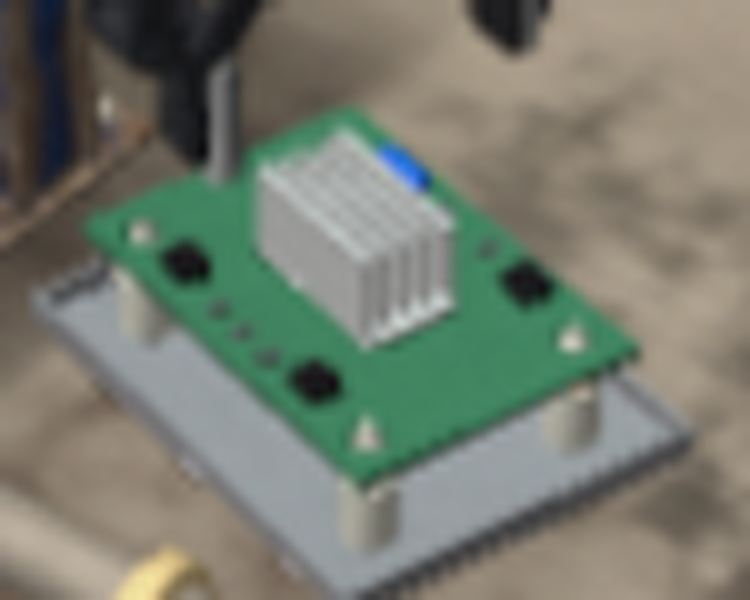

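```bash
cat > bz.py <<'E'
import sys
from fit import *
for f in sys.argv[1:]:
    c=dict(np.load(f+".npz")); W=cloud(c); hsv=cv2.cvtColor(c["color"],cv2.COLOR_RGB2HSV)
    a=np.radians(-17.5); C,S=np.cos(a),np.sin(a); D=W[...,:2]-(.5397,-.0131); x=D[...,0]*C+D[...,1]*S; y=-D[...,0]*S+D[...,1]*C
    g=(hsv[...,0]>50)&(hsv[...,0]<90)&(hsv[...,1]>80)&(abs(x)<.058)&(abs(y)<.04)&(W[...,2]>.03)&(W[...,2]<.09)
    A=np.c_[x[g],y[g],np.ones(g.sum())]; z=W[...,2][g]; s=np.linalg.lstsq(A,z,rcond=None)[0]
    r=abs(z-A@s)<.004; s=np.linalg.lstsq(A[r],z[r],rcond=None)[0]
    t=(abs(x)<.075)&(abs(y)<.056)&(W[...,2]>.0)&(W[...,2]<.026)&(hsv[...,1]<70)
    print(f,g.sum(),"top z centre",s[2].round(4),"end_a",(s[2]+.05*s[0]).round(4),"end_b",(s[2]-.05*s[0]).round(4),"slopes",s[:2].round(3),"tray",np.median(W[...,2][t]).round(4))
E
python3 bz.py scene1 s2 s3 s4
```

```text
scene1 468 top z centre 0.073 end_a 0.0729 end_b 0.0732 slopes [-0.003  0.004] tray 0.0126
s2 451 top z centre 0.055 end_a 0.0548 end_b 0.0551 slopes [-0.002  0.003] tray 0.0127
s3 459 top z centre 0.0495 end_a 0.0497 end_b 0.0493 slopes [0.004 0.004] tray 0.0126
s4 472 top z centre 0.0451 end_a 0.0452 end_b 0.0451 slopes [ 0.001 -0.001] tray 0.0125
```

Depth puts the board top at about 0.0455 m and level, so the underside is 7.5 mm above the shoulders. It is resting on the barbs, so it slid in the grip or came up on release. I'll press it past the slopes at the heat sink's middle with shut fingers, which keeps it level.

Request:
{"api": "apply_moves", "payload": {"linear": [[0,0,0],[0,0,0],[0,0,0],[0,0,0],[0,0,0],[0,0,0],[0,0,0],[0,0,0],[0,0,-0.005],[0,0,-0.01]], "twist": [0,0,0,0,0,0,0,0,0,0], "jaw": 0}}

```text
clock: 10.6
tool_pos: [0.5393, -0.0152, 0.0855]
ee_rot: [-0.0, 0.988, -0.152, 0.0]
force: [-0.5, -0.1, -0.9]
opening: -0.0
```

Request:
{"api": "apply_moves", "payload": {"linear": [[0,0,-0.002],[0,0,-0.004],[0,0,-0.006],[0,0,-0.007],[0,0,-0.007]], "twist": [0,0,0,0,0]}}

```text
clock: 11.1
tool_pos: [0.5392, -0.0152, 0.0786]
ee_rot: [0.0, 0.988, -0.152, -0.0]
force: [-0.0, -0.4, -0.2]
opening: -0.0001
```

Request:
{"api": "apply_moves", "payload": {"linear": [[0,0,-0.001],[0,0,-0.002],[0,0,-0.003],[0,0,-0.004],[0,0,-0.004]], "twist": [0,0,0,0,0]}}

```text
clock: 11.6
tool_pos: [0.5394, -0.0152, 0.0749]
ee_rot: [-0.0, 0.988, -0.152, 0.0]
force: [-0.6, -0.4, 3.2]
opening: -0.0
```

Request:
{"api": "apply_moves", "payload": {"linear": [[0,0,-0.0005],[0,0,-0.001],[0,0,-0.001]], "twist": [0,0,0]}}

```text
clock: 11.9
tool_pos: [0.5395, -0.0152, 0.074]
ee_rot: [-0.0, 0.988, -0.152, 0.0]
force: [-0.6, 0.4, 5.2]
opening: -0.0002
```

Request:
{"api": "apply_moves", "payload": {"linear": [[0,0,-0.0005],[0,0,-0.001],[0,0,-0.001]], "twist": [0,0,0]}}

```text
clock: 12.2
tool_pos: [0.5396, -0.0152, 0.0732]
ee_rot: [-0.0, 0.988, -0.152, 0.0]
force: [-1.2, -0.7, 7.0]
opening: -0.0001
```

Request:
{"api": "apply_moves", "payload": {"linear": [[0,0,-0.0005],[0,0,-0.001],[0,0,-0.001]], "twist": [0,0,0]}}

```text
clock: 12.5
tool_pos: [0.5397, -0.0152, 0.0724]
ee_rot: [-0.0, 0.988, -0.152, 0.0]
force: [-2.0, 0.6, 9.4]
opening: 0.0
```

Request:
{"api": "apply_moves", "payload": {"linear": [[0,0,-0.0005],[0,0,-0.001],[0,0,-0.001]], "twist": [0,0,0]}}

```text
clock: 12.8
tool_pos: [0.5397, -0.0153, 0.0716]
ee_rot: [-0.0, 0.988, -0.152, 0.0]
force: [-1.1, 0.1, 12.5]
opening: -0.0004
```

Request:
{"api": "apply_moves", "payload": {"linear": [[0,0,-0.0005],[0,0,-0.001],[0,0,-0.001]], "twist": [0,0,0]}}

```text
clock: 13.1
tool_pos: [0.5398, -0.0152, 0.0701]
ee_rot: [-0.0, 0.988, -0.152, 0.001]
force: [1.1, 0.1, 4.0]
opening: -0.0002
```

The force peaked at 12.5 N and fell to 4.0 N with the underside about 2.8 mm above the shoulders. Next I'll lift, check by depth, and go to end_a.

Request:
{"api": "apply_moves", "payload": {"linear": [[0,0,0.005],[0,0,0.015],[0.025,-0.008,0.018],[0.05,-0.016,0.018],[0.05,-0.016,0.018]], "twist": [0,0,0,0,0]}}

```text
clock: 13.6
tool_pos: [0.5927, -0.032, 0.089]
ee_rot: [-0.0, 0.988, -0.152, 0.002]
force: [-0.2, 0.4, -0.1]
opening: -0.0002
```

```bash
python3 snap.py s5; python3 bz.py s5
```

```text
[ 0.5927 -0.032   0.089 ] [-0.2  0.4 -0.1] [-0.03 -0.01  0.01] -0.00023523489956841245
s5 472 top z centre 0.0451 end_a 0.0452 end_b 0.045 slopes [0.002 0.004] tray 0.0125
```

Depth shows the board sprang back to the barbs again (top 0.045 m, level), because unclicked barbs push it up. Pressing one end from here would tilt it about 3.6°. Instead I'll press at the centre past the slopes, then slide outward along the heat sink without letting go.

Request:
{"api": "apply_moves", "payload": {"linear": [[-0.025,0.008,0],[-0.05,0.016,0],[-0.05,0.016,0],[-0.05,0.016,-0.005],[-0.05,0.016,-0.01],[-0.05,0.016,-0.013],[-0.05,0.016,-0.0135],[-0.05,0.016,-0.014],[-0.05,0.016,-0.0145]], "twist": [0,0,0,0,0,0,0,0,0]}}

```text
clock: 14.55
tool_pos: [0.5399, -0.0153, 0.0736]
ee_rot: [-0.0, 0.988, -0.152, 0.0]
force: [-0.0, 0.1, 6.6]
opening: 0.0002
```

Request:
{"api": "apply_moves", "payload": {"linear": [[0,0,-0.0005],[0,0,-0.001],[0,0,-0.0015],[0,0,-0.002],[0,0,-0.0025],[0,0,-0.003],[0,0,-0.0035],[0,0,-0.004],[0,0,-0.004]], "twist": [0,0,0,0,0,0,0,0,0]}}

```text
clock: 15.45
tool_pos: [0.5402, -0.0153, 0.0697]
ee_rot: [-0.0, 0.988, -0.152, 0.001]
force: [1.3, -0.0, 5.4]
opening: 0.0003
```

Request:
{"api": "apply_moves", "payload": {"linear": [[0,0,-0.0005],[0.004,-0.0013,-0.001],[0.008,-0.0025,-0.001],[0.012,-0.0038,-0.001],[0.016,-0.005,-0.001],[0.016,-0.005,-0.001]], "twist": [0,0,0,0,0,0]}}

```text
clock: 16.05
tool_pos: [0.554, -0.0201, 0.0683]
ee_rot: [0.0, 0.988, -0.152, -0.002]
force: [-4.9, 0.1, 10.5]
opening: -0.0003
```

Request:
{"api": "apply_moves", "payload": {"linear": [[0.004,-0.0013,-0.0003],[0.008,-0.0025,-0.0005],[0.012,-0.0038,-0.0005],[0.014,-0.0045,-0.0005],[0.014,-0.0045,-0.0005]], "twist": [0,0,0,0,0]}}

```text
clock: 16.55
tool_pos: [0.5679, -0.0245, 0.0678]
ee_rot: [0.0, 0.988, -0.152, -0.002]
force: [-5.6, 2.1, 12.1]
opening: 0.0001
```

Request:
{"api": "apply_moves", "payload": {"linear": [[0,0,-0.0003],[0,0,-0.0006],[0,0,-0.0006]], "twist": [0,0,0]}}

```text
clock: 16.85
tool_pos: [0.568, -0.0245, 0.0674]
ee_rot: [0.0, 0.988, -0.152, -0.001]
force: [-6.0, 1.8, 12.8]
opening: -0.0001
```

Request:
{"api": "apply_moves", "payload": {"linear": [[0,0,-0.0003],[0,0,-0.0006],[0,0,-0.0006]], "twist": [0,0,0]}}

```text
clock: 17.15
tool_pos: [0.5682, -0.0246, 0.067]
ee_rot: [0.0, 0.988, -0.152, -0.001]
force: [-6.3, 1.2, 14.0]
opening: 0.0002
```

Request:
{"api": "apply_moves", "payload": {"linear": [[0,0,-0.0003],[0,0,-0.0006],[0,0,-0.0006]], "twist": [0,0,0]}}

```text
clock: 17.45
tool_pos: [0.5682, -0.0246, 0.0665]
ee_rot: [0.0, 0.988, -0.152, -0.001]
force: [-6.9, 1.7, 14.7]
opening: 0.0
```

Request:
{"api": "apply_moves", "payload": {"linear": [[0,0,-0.0003],[0,0,-0.0006],[0,0,-0.0006]], "twist": [0,0,0]}}

```text
clock: 17.75
tool_pos: [0.5682, -0.0246, 0.0661]
ee_rot: [0.0, 0.988, -0.152, -0.001]
force: [-7.7, 1.2, 16.9]
opening: 0.0
```

```bash
python3 snap.py s6; python3 bz.py s6
```

```text
[ 0.5682 -0.0246  0.0661] [-7.7  1.2 16.9] [0.3  1.33 0.01] 5.654391008423038e-06
s6 456 top z centre 0.036 end_a 0.0349 end_b 0.037 slopes [-0.02   0.002] tray 0.0097
```

Request:
{"api": "apply_moves", "payload": {"linear": [[0,0,-0.0002],[0,0,-0.0004],[0,0,-0.0004]], "twist": [0,0,0]}}

```text
clock: 18.1
tool_pos: [0.5683, -0.0246, 0.0658]
ee_rot: [0.0, 0.988, -0.152, -0.001]
force: [-6.7, 1.2, 18.7]
opening: 0.0002
```

Depth shows end_a about 0.5 mm above the shoulder, a tilt of 1.2° and the pan 2.8 mm down, so end_a should have clicked. I'll ease off a little, keep contact and slide to the other side.

Request:
{"api": "apply_moves", "payload": {"linear": [[0,0,0.0007],[0,0,0.0014],[-0.004,0.0013,0.0016],[-0.009,0.0028,0.0016],[-0.014,0.0044,0.0016],[-0.019,0.006,0.0016],[-0.024,0.0076,0.0016],[-0.03,0.0095,0.0016],[-0.03,0.0095,0.0016]], "twist": [0,0,0,0,0,0,0,0,0]}}

```text
clock: 19.0
tool_pos: [0.5416, -0.0154, 0.0679]
ee_rot: [-0.0, 0.988, -0.152, 0.003]
force: [2.0, -1.2, 10.9]
opening: -0.0
```

```bash
python3 snap.py s7; python3 bz.py s7
```

```text
[ 0.5416 -0.0154  0.0679] [ 2.  -1.2 10.9] [-0.05 -0.47  0.01] -3.3297046358327404e-05
s7 451 top z centre 0.0371 end_a 0.0367 end_b 0.0376 slopes [-0.01   0.008] tray 0.011
```

Request:
{"api": "apply_moves", "payload": {"linear": [[-0.005,0.0016,0],[-0.01,0.0031,0],[-0.015,0.0047,-0.0003],[-0.02,0.0063,-0.0006],[-0.025,0.0079,-0.0009],[-0.029,0.0091,-0.0009],[-0.029,0.0091,-0.0009]], "twist": [0,0,0,0,0,0,0]}}

```text
clock: 19.75
tool_pos: [0.5137, -0.0063, 0.0674]
ee_rot: [-0.0, 0.988, -0.152, 0.004]
force: [4.5, -0.8, 11.5]
opening: -0.0001
```

Request:
{"api": "apply_moves", "payload": {"linear": [[0,0,-0.0003],[0,0,-0.0006],[0,0,-0.0006]], "twist": [0,0,0]}}

```text
clock: 20.05
tool_pos: [0.5137, -0.0063, 0.0668]
ee_rot: [-0.0, 0.988, -0.152, 0.003]
force: [3.4, -0.9, 15.0]
opening: -0.0001
```

Request:
{"api": "apply_moves", "payload": {"linear": [[0,0,-0.0003],[0,0,-0.0005],[0,0,-0.0005]], "twist": [0,0,0]}}

```text
clock: 20.35
tool_pos: [0.5136, -0.0063, 0.0663]
ee_rot: [-0.0, 0.988, -0.152, 0.003]
force: [2.9, 0.4, 15.0]
opening: -0.0002
```

```bash
python3 snap.py s8; python3 bz.py s8
```

```text
[ 0.5136 -0.0063  0.0663] [ 2.9  0.4 15. ] [-0.07 -0.67 -0.05] -0.00015939974119916423
s8 465 top z centre 0.0356 end_a 0.0356 end_b 0.0356 slopes [-0.     0.003] tray 0.0102
```

Request:
{"api": "apply_moves", "payload": {"linear": [[0,0,-0.0003],[0,0,-0.0005],[0,0,-0.0005]], "twist": [0,0,0]}}

```text
clock: 20.7
tool_pos: [0.5135, -0.0063, 0.0659]
ee_rot: [-0.0, 0.988, -0.152, 0.003]
force: [2.5, -0.2, 17.3]
opening: 0.0002
```

Request:
{"api": "apply_moves", "payload": {"linear": [[0,0,-0.0002],[0,0,-0.0003],[0,0,-0.0003]], "twist": [0,0,0]}}

```text
clock: 21.0
tool_pos: [0.5135, -0.0062, 0.0657]
ee_rot: [-0.0, 0.988, -0.152, 0.003]
force: [2.3, 0.2, 18.2]
opening: -0.0
```

Request:
{"api": "apply_moves", "payload": {"linear": [[0,0,0.001],[0,0,0.002],[0,0,0.0025],[0,0,0.003],[0,0,0.003]], "twist": [0,0,0,0,0]}}

```text
clock: 21.5
tool_pos: [0.513, -0.0063, 0.0679]
ee_rot: [-0.0, 0.988, -0.152, 0.003]
force: [4.5, 0.3, 6.8]
opening: 0.0001
```

```bash
python3 snap.py s9; python3 bz.py s9
```

```text
[ 0.513  -0.0063  0.0679] [4.5 0.3 6.8] [-0.03 -0.88 -0.03] 5.042355331219588e-05
s9 454 top z centre 0.0372 end_a 0.0372 end_b 0.0372 slopes [0.    0.003] tray 0.0115
```

Under only 6.8 N both ends sit about 1.2 mm above the shoulders, so they are clicked. I'll lift clear and inspect.

Request:
{"api": "apply_moves", "payload": {"linear": [[0,0,0.001],[0,0,0.003],[0,0,0.01],[0,0,0.04],[0,-0.04,0.07],[0,-0.08,0.09],[0,-0.12,0.1],[0,-0.16,0.1],[0,-0.2,0.1],[0,-0.2,0.1]], "twist": [0,0,0,0,0,0,0,0,0,0]}}

```text
clock: 22.55
tool_pos: [0.5098, -0.21, 0.1671]
ee_rot: [0.001, 0.988, -0.153, 0.0]
force: [0.0, 1.0, 0.2]
opening: 0.0001
```

```bash
python3 snap.py s10; python3 bz.py s10
```

```text
[ 0.5098 -0.21    0.1671] [0.  1.  0.2] [ 0.03 -0.04 -0.04] 9.621780951323623e-05
s10 463 top z centre 0.0384 end_a 0.0386 end_b 0.0383 slopes [0.003 0.001] tray 0.0126
```

View pics/s10.png

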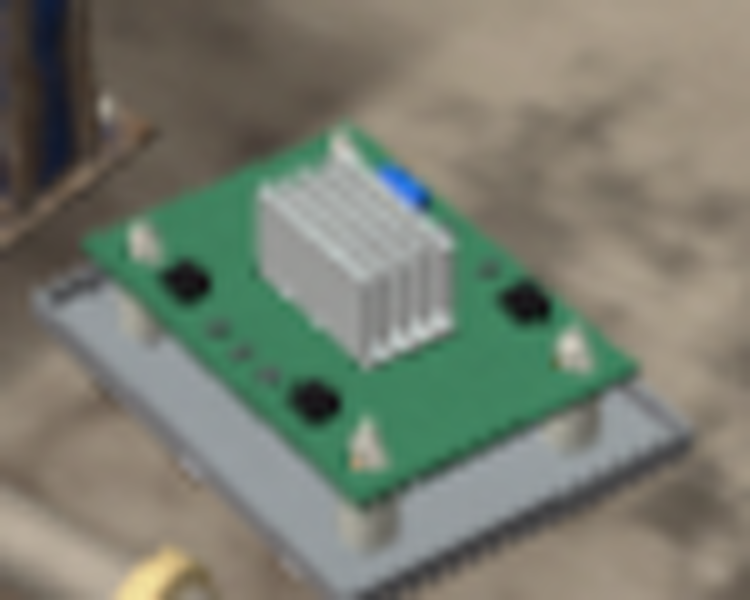

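The crop shows the board lying low and level with nothing touching it. Pins and barbs stand above the board at (145,240), (365,445), (573,350) and, partly hidden, (345,145). The measured top is 0.0384 m at the centre, with the ends at 0.0386 and 0.0383 m. The pan has returned to its unloaded height. Handing in.

```bash
python3 -c "
from station import close_job; print(close_job())"
```

```text
the job is handed in; nothing more can be done
None
```

The relay board is snapped onto all four pillars, stays down by itself and is level. I handed the job in after about 22.6 s, with the arm clear of everything.

**What I did:**
- I gripped the heat sink, lined the holes up with the pillars in the scene camera, and threaded the board onto the pins.
- I pressed it past the barb slopes from the middle of the heat sink.
- I then slid the shut fingers along the heat sink, without letting go, to click one end and then the other.

**Last checks:**
- **Height and level:** with nothing touching it, the board's underside is about 0.5 to 1 mm above the shoulders. That is at or slightly under the 1.0 to 1.5 mm stated, and within the depth camera's error. The two ends are within 0.3 mm of each other, and the barbs show above the board in the last picture. Pillar 1's corner is partly hidden, so I judged it from the flat board plane.
- **Forces:** the hardest downward press read 18.7 N. With the board's own weight that is about 3.4 mm of pan travel, under the 3.6 mm limit. The largest tilt I measured was about 1.2°.

**What did not go to plan:**
- Twice, after being pushed past the slopes, the board sprang back up onto the barbs when released. That is why I slid along the heat sink instead of pressing separately at end_a and end_b.
- The first lowering met about 5.5 N of side force. I corrected it by shifting the board about 2 mm.
- The two cameras disagreed by about 3 mm, so I did the alignment within one camera.

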